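# Load the blue cuvette carrier into the reader, changing grip on the way

## Robot

A 6-joint arm with a two-finger parallel gripper is mounted at the origin on a cart in front of the work surface, level with it; the furniture and walls round the work are solid. World frame = base frame: x ahead of the robot, y to its left, z up, the work surface at z = 0. Lengths are in m, angles in degrees, forces in N, time in s.
With the tool pointing down it reaches from about 0.25 to 0.775 m from the base axis. Payload 4 kg.
Tool frame: the origin (TCP) lies on the centre line of the jaws, within the pads' length; the fingertips stand 14 mm ahead of it and the grasp point (between the pads) lies 5 mm behind it; z points along the fingers, y is the line along which they close (so a half turn about z gives the same grasp; the last joint's range is limited). The gripper opens to 94 mm and grips with 3 to 60 N. Pads are 16 mm wide; open, the fingers measure 119 mm over their backs; the gripper's body (75 mm by 177 mm) begins 78 mm behind the grasp point.
Start: joints at [64.051, 4.996, 78.535, -0, 96.463, -5.907], TCP at [0.189, 0.517, 0.22] pointing down, gripper open.
Joint ranges: [-177.83, 177.83], [-43.37, 116.18], [15.69, 146.23], [-61.86, 241.86], [9.47, 152.12], [-147.06, 147.06]. Speed limits (degrees/s): [159.86, 159.86, 180, 180, 180, 180].

## Interface

Orientations are given as a 3x3 rotation matrix whose columns are the frame's x, y, z axes.
In Python, from station import * gives the robot as it stands.
- The arm moves only by the tool send_rows, never from a script. Its argument "steps" is a list of rows, each an object of numbers: "dx", "dy", "dz": the shift along the tool's x, y, z in cm; "spin": the turn about the tool's z in rad; "claw": the finger opening in cm, from 0 to 9.4. A call has 1 to 10 rows; each row shifts and turns the commanded pose from where the row before left it, along the tool's axes as they then stand; what a row does not reach is not made up. A row lasts 1/8 s, in which the tool goes at most 62.5 mm and 10.7 degrees, less where a joint would pass 70% of its speed; a pose out of reach is approached as far as the arm can. A call is refused whole if a number of a shift passes 6.25 or a number of a turn 0.188, either way. A call with a gripper value outside its range is refused whole. The fingers move at their own pace and stop on an object; "squeeze" is the grip in N (left out, the last holds). Time passes only in rows, so rows that do not move let the fingers close. It gives the time, the measured TCP pose, the force, the opening and the grip force at its end, in the units of the state.
- sense(): the state, without advancing time (a new reading comes with each control period).
- read_camera(name): name is "scene" or "top" or "wrist"; returns a dict with "img" (400x640x3 uint8, red, green, blue), "range_z" (400x640 float32, m along the optical axis (not along the pixel's ray), 0 where there is no reading), "mtx" (3x3 intrinsics, pixels), "pose" (4x4, takes a point from camera to world coordinates); the wrist camera has in their place "mount" (4x4, takes a point from camera to tool coordinates, whose origin is the TCP and whose axes are the flange's). Camera axes: x right, y down, z forward; pixel columns grow to the right and rows downward; lengths in m; the calibration is good to about 2 mm. The wrist camera is an equidistant fisheye: a pixel r from the principal point sees the ray r / f radians off the axis. A picture is of the moment at which its call begins: read the wrist's pose just before it.
- finish_job(): hands the job in; it is judged then, once.
Trained networks look in the newest picture that a camera, given by its name, has taken for a name from the list of things; names that differ only in an ending like _2 or _b are one class to them, and where a whole thing is asked for, a point or a joint stands for the part that bears it (a point fixed in the world has none). Each returns a list of dicts, best first, with "conf" (0 to 1); they miss things now and then, are a little off and sometimes report something else, mostly with a low value. They report only what shows in the picture. A call takes as long as a camera call.
- find_in(camera, label): "centre" ([x, y, z] in m, in world coordinates, good to about 4 mm: the middle of the surface that is visible of it).
- mark_of(camera, label): "centre" ([x, y, z] in m, in world coordinates, good to about 4 mm: a listed point, or the origin of a listed thing).
The state is a dict: "time_s": time; "q": joint angles; "joint_velocities": joint speeds; "effort": joint torques, N m; "eef_pos": TCP position; "ee_rot": TCP orientation; "wrist_force": force on the tool from outside, world axes, zero at the start; "torque": the same for the moment, N m; "grip_width": finger opening in m; "grip_force": force on a finger pad.
Only numpy, scipy, OpenCV 4.12 (cv2) and the standard library are available. Lean on these libraries where they do the work, as an engineer would, in place of code of your own. Each camera call takes 0.05 s, during which the arm holds its last target. There are 200 camera calls.

## Task

Move the blue cuvette carrier from the grey storage rack into the white reader: draw it right out of the rack by its nose, the only end that sticks out, and set it down free on the work board. Then take it by the black handle behind its flange instead and slide it nose first into the reader until the flange is flush against the reader's front, and let go. Leave the orange carrier and everything else where they are.

Things in the scene. Friction and masses are not known exactly. Their poses are not given: they have to be found in the camera images.
- blue_carrier: Blue flat cuvette carrier, 142 long, 24 high all over, 0.07-0.14 kg, loose, lying flat. Origin: underside, on the axis, at its flange's front face; +x points to the nose, z up. Along x (mm): black handle -42 to -8 (26 wide), flange -8 to 0 (72 wide), body 0 to 80 (40 wide), half-round nose 80 to 100. Starts in either lane of the rack, flange and handle inside, front 52 mm sticking out.
- blue_carrier_handle (a point): Point on the blue carrier for gripping the handle, across its 26 mm width: 26 mm behind the carrier's origin, 12 mm above the underside; axes as the carrier's.
- blue_carrier_nose (a point): Point on the blue carrier for gripping the part that sticks out of the rack, across its 40 mm width: 66 mm ahead of the carrier's origin (34 mm from the tip), 12 mm above the underside; 18 mm outside the rack's mouth at the start.
- orange_carrier: Orange carrier, same shape as the blue one and same frame, in the other lane of the rack. Stays there.
- storage_rack: Grey covered rack, fixed, 196 wide, 106 deep, 35 high (mm), on the work board. Two lanes 46 mm either side of its middle, each 80 wide, 29 high, 100 deep, floored by the board. Origin: on the board, middle of its front (mouth) face; +x points into the rack, carriers come out along -x. Stands left or right, the reader on the other side.
- reader: White bench reader, fixed, 124 wide, 165 deep, 38 high in the first 58 mm, 78 high behind (mm). Straight covered bay floored by the work board: 45 wide, 29 high, 112 deep, flared to 56 wide at the front over the first 12. Origin: on the board, middle of its front face; +x points into the bay, the carrier goes in along +x.
- bay_mouth (a point): Middle of the reader's bay mouth at its front face, on the work board (same point and axes as reader). With the carrier home its origin is at this point, the two x axes are parallel, and the handle stands out in front.
- work_board: Grey work board 410 x 800 x 12 mm, fixed on the worktop over the sink, on which the rack, reader, carriers, beaker, timer, black stopper and cork stand. Origin: centre of its underside (z = 0); its top is 12 mm above that.
- beaker: Low beaker with blue filling, 69 mm across, 92 mm high, loose, standing between rack and reader, near the front or the back. Origin: centre of underside. Stays.
- timer: Round kitchen timer, 66 mm across, 34 mm high, loose, in front of or behind the beaker. Origin: centre of underside. Stays.
- black_stopper: Black tapered rubber stopper, 25 mm across, 25 mm high, loose, on the board between rack and reader. Origin: centre of underside. Stays.
- petri_dish: Petri dish, 60 mm across, 14 mm high, loose, on the worktop to the left of the board. Origin: centre of underside. Stays.
- cork: Light-brown tapered stopper, 24 mm across, 25 mm high, loose, near the board's right edge. Origin: centre of underside. Stays.
- amber_bottle: Amber bottle with white cap, 62 mm across, 148 mm high, loose, on the worktop right of the board. Origin: centre of underside. Stays.
- tape_roll: Roll of tape, 98 mm across, 25 mm high, loose, on the worktop right of the board. Origin: centre of underside. Stays.

How it is judged:
By the outcome, as a careful person would: the job done as asked, in the order asked, and still so for the second after the job is handed in, with the robot touching nothing.
It also fails if it takes over 64 s, if anything falls off the work surface, if the arm or the gripper's body presses on something with over 40 N, if the wrist force passes 120 N, or if a joint passes its speed limit or range.

## Working session

There is one attempt and no reset: what is moved stays moved. The work goes in short steps, Python scripts to look and compute and a tool call to move; the robot and the scene stay as the last step left them, time stands still between calls to the robot, and variables do not carry over. Pictures are saved under pics/ and viewed, at most 10 in all, crops included, and the job is handed in when it is done.

Besides the shell and the picture viewer there is one more tool, called after ">>>" by a JSON object that holds its "op" and its "data", one argument or row to a line. send_rows: Moves the arm, as the interface text tells. Its arguments: {"type":"object","properties":{"steps":{"type":"array","items":{"type":"object","properties":{"dx":{"type":"number"},"dy":{"type":"number"},"dz":{"type":"number"},"spin":{"type":"number"},"claw":{"type":"number"}}}},"squeeze":{"type":"number"}},"required":["steps"]}

```bash
mkdir -p pics; python3 - <<'E'
from station import *
import cv2, numpy as np
s=sense(); print(s['eef_pos'],s['ee_rot'],s['grip_width'],s['time_s'])
for c in ['top','scene']:
    r=read_camera(c); cv2.imwrite(f'pics/{c}0.png',r['img'][:,:,::-1]); print(c,np.round(r['mtx'],1).tolist(),np.round(r['pose'],4).tolist())
    for n in ['blue_carrier','blue_carrier_nose','orange_carrier','storage_rack','reader','bay_mouth','beaker','timer','black_stopper','cork','work_board']:
        m=mark_of(c,n)[:1]; print(n,[(np.round(d['centre'],4).tolist(),round(d['conf'],2)) for d in m])
E
```

```text
[0.18825745 0.51621612 0.21829371] [[-9.39450864e-01  3.42682254e-01 -9.72741207e-04]
 [ 3.42683560e-01  9.39448749e-01 -2.00628305e-03]
 [ 2.26322913e-04 -2.21814676e-03 -9.99997514e-01]] 0.09400939460287014 0.0
top [[448.1, 0.0, 319.0], [0.0, 448.1, 198.7], [0.0, 0.0, 1.0]] [[-0.026, -0.9904, 0.1354, 0.3939], [-0.9996, 0.0271, 0.0061, -0.0198], [-0.0097, -0.1352, -0.9908, 1.4839], [0.0, 0.0, 0.0, 1.0]]
blue_carrier [([0.7101, 0.2042, 0.0119], 0.51)]
blue_carrier_nose [([0.6493, 0.1906, 0.0238], 0.77)]
orange_carrier [([0.6939, 0.2939, 0.0145], 0.63)]
storage_rack [([0.6595, 0.2376, 0.0076], 0.9)]
reader [([0.6482, -0.2356, 0.0093], 0.83)]
bay_mouth [([0.648, -0.2361, 0.0123], 0.73)]
beaker [([0.6518, 0.0054, 0.0083], 0.71)]
timer [([0.6488, 0.1897, 0.0221], 0.56)]
black_stopper [([0.569, 0.0626, 0.014], 0.45)]
cork [([0.5901, -0.385, 0.0109], 0.51)]
work_board [([0.632, -0.0003, -0.0013], 0.76)]
scene [[381.9, 0.0, 316.7], [0.0, 381.9, 197.0], [0.0, 0.0, 1.0]] [[0.6552, -0.4733, 0.5887, -0.2519], [-0.7554, -0.4149, 0.5072, -0.7507], [0.0042, -0.7771, -0.6294, 0.9438], [0.0, 0.0, 0.0, 1.0]]
blue_carrier [([0.7113, 0.2001, 0.0103], 0.65)]
blue_carrier_nose [([0.6459, 0.1925, 0.0228], 0.58)]
orange_carrier [([0.6978, 0.2937, 0.009], 0.55)]
storage_rack [([0.6567, 0.2389, 0.0067], 0.97)]
reader []
bay_mouth [([0.6411, -0.2368, 0.0111], 0.71)]
beaker [([0.6496, 0.0068, 0.0102], 0.78)]
timer [([0.5, 0.0167, 0.0115], 0.56)]
black_stopper [([0.4507, -0.4742, -0.0025], 0.63)]
cork [([0.643, -0.2401, 0.0116], 0.58)]
work_board [([0.6263, 0.0018, -0.0032], 0.6)]
```

View pics/top0.png

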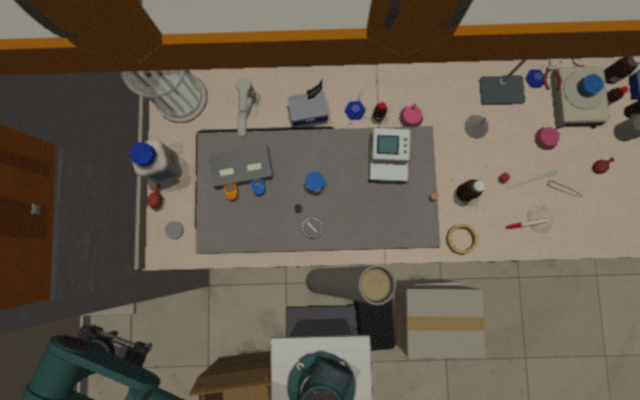

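View pics/scene0.png

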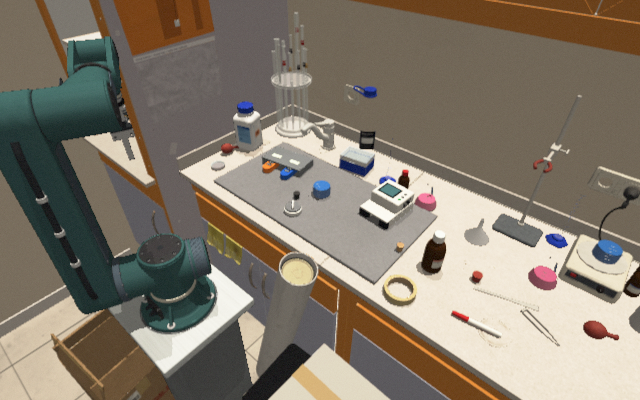

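The top view shows the rack at px (240,165), slightly turned, with the blue nose at (259,186) and the orange at (231,191). The reader's front is at (389,181), the beaker at (315,182), the stopper at (298,208) and the timer at (312,228).

```bash
cat > h.py <<'E'
from station import *
import cv2, numpy as np
def cloud(c):
    r=read_camera(c); z=r['range_z']; v,u=np.indices(z.shape); K=r['mtx']
    P=np.stack([(u-K[0,2])/K[0,0]*z,(v-K[1,2])/K[1,1]*z,z],-1)@r['pose'][:3,:3].T+r['pose'][:3,3]
    P[z<=0]=np.nan
    return r['img'],P
def rect(P,m,minn=15):
    q=(P[m][:,:2]*1000).astype(np.float32)
    r=cv2.minAreaRect(q); return len(q),np.round(r[0],1),np.round(r[1],1),round(r[2],2),np.round(np.median(P[m][:,2])*1000,1)
E
python3 - <<'E'
from h import *
img,P=cloud('top'); x,y,z=P[...,0],P[...,1],P[...,2]
box=lambda a,b,c,d:(x>a)&(x<b)&(y>c)&(y<d)
print('board z',np.nanmedian(z[box(.5,.6,-.3,-.1)]))
print('rack',rect(P,box(.6,.82,.1,.38)&(z>.04)&(z<.056)))
print('reader hi',rect(P,box(.55,.85,-.34,-.14)&(z>.082)&(z<.1)))
print('reader lo',rect(P,box(.55,.85,-.34,-.14)&(z>.043)&(z<.058)))
hsv=cv2.cvtColor(img,cv2.COLOR_RGB2HSV); 
b=(hsv[...,0]>100)&(hsv[...,0]<125)&(hsv[...,1]>130)&box(.55,.75,.1,.35)&(z<.045)
o=(hsv[...,0]<20)&(hsv[...,1]>130)&box(.55,.75,.1,.35)&(z<.045)
print('blue',rect(P,b),'orange',rect(P,o))
for n,c in [('timer',(.45,.58,-.05,.1)),('beaker',(.58,.72,-.05,.08))]:
    print(n,rect(P,box(*c)&(z>.03)))
E
```

```text
board z 0.011420266647531374
rack (1873, array([687.4, 242.3]), array([150. , 197.3]), 9.08, np.float64(46.2))
reader hi (1187, array([ 754.7, -247.4]), array([119.7, 105.7]), 86.55, np.float64(89.8))
reader lo (709, array([ 728.1, -245.4]), array([123.8, 165.1]), 85.93, np.float64(49.1))
blue (130, array([638.6, 189.6]), array([52.2, 42.6]), 10.18, np.float64(34.9)) orange (148, array([624.1, 281.3]), array([52.9, 47.9]), 8.28, np.float64(34.0))
timer (316, array([527.1,  26.3]), array([122.5,  62.2]), 25.69, np.float64(36.6))
beaker (336, array([647.9,   2.2]), array([61.8, 66.8]), 88.5, np.float64(51.2))
```

>>> {"op": "send_rows", "data": {
  "steps": [
    {"spin": -0.169},
    {"spin": -0.169},
    {"spin": -0.168},
    {"dx": -2, "dy": -2},
    {"dx": -3.4, "dy": -3.3},
    {"dx": -3.4, "dy": -3.3},
    {"dx": -3.4, "dy": -3.3},
    {"dx": -3.4, "dy": -3.3},
    {"dx": -3.4, "dy": -3.3},
    {"dx": -3.4, "dy": -3.3}
  ]
}}

```text
$.steps[0]: bad value
```

>>> {"op": "send_rows", "data": {
  "steps": [
    {"dx": -3.4, "dy": -3.3},
    {"dx": -3.4, "dy": -3.3},
    {"dx": -3.4, "dy": -3.3, "dz": 1},
    {"dx": -3.4, "dy": -3.3, "dz": 2},
    {"dx": -3.4, "dy": -3.3, "dz": 2},
    {"dx": -2.5, "dy": -3.3, "dz": 2},
    {"dx": -1.5, "dy": -1.5, "claw": 7},
    {},
    {}
  ]
}}

```text
$.steps[0]: bad value
```

```bash
cat >> h.py <<'E'
def goto(x,y,z,yaw):
    s=sense(); R=s['ee_rot']; d=R.T@(np.array([x,y,z])-s['eef_pos']); cur=np.degrees(np.arctan2(R[1,0],R[0,0]))
    print('t',round(s['time_s'],2),'pos',np.round(s['eef_pos'],4),'yaw',round(cur,2),'q',np.round(s['q'],0),'F',np.round(s['wrist_force'],1),'w',round(s['grip_width'],4),'gf',round(s['grip_force'],1))
    c=np.radians(yaw); Rt=np.array([[np.cos(c),np.sin(c),0],[np.sin(c),-np.cos(c),0],[0,0,-1]])
    e=(yaw-cur+180)%360-180
    print(' d tool now cm',np.round(d*100,2),' d tool after spin',np.round(Rt.T@(np.array([x,y,z])-s['eef_pos'])*100,2),'spin rad',round(-np.radians(e),3))
def wcloud():
    s=sense(); r=read_camera('wrist'); z=r['range_z']; v,u=np.indices(z.shape); K=r['mtx']
    a=(u-K[0,2])/K[0,0]; b=(v-K[1,2])/K[1,1]; t=np.hypot(a,b)+1e-9
    k=np.tan(np.minimum(t,1.4))/t
    P=np.stack([a*k*z,b*k*z,z],-1)@r['mount'][:3,:3].T+r['mount'][:3,3]
    P=P@s['ee_rot'].T+s['eef_pos']; P[(z<=0)|(t>1.3)]=np.nan
    return r['img'],P
def blob(img,P,h0,h1,bx,zr,smin=130):
    hsv=cv2.cvtColor(img,cv2.COLOR_RGB2HSV); x,y,z=P[...,0],P[...,1],P[...,2]
    return rect(P,(hsv[...,0]>=h0)&(hsv[...,0]<=h1)&(hsv[...,1]>smin)&(x>bx[0])&(x<bx[1])&(y>bx[2])&(y<bx[3])&(z>zr[0])&(z<zr[1]))
E
python3 - <<'E'
from h import *
goto(.6465,.191,.029,189)
img,P=wcloud(); cv2.imwrite('pics/w1.png',img[:,:,::-1])
print('blue',blob(img,P,100,125,(.55,.75,.1,.3),(.028,.044)))
for n in ['blue_carrier_nose','blue_carrier','storage_rack']: print(n,[(np.round(d['centre'],4).tolist(),round(d['conf'],2)) for d in mark_of('wrist',n)[:1]])
E
```

```text
t 1.25 pos [0.1885 0.5167 0.2195] yaw 159.96 q [64.  5. 79.  0. 96. -6.] F [ 0.1 -0.4 -0. ] w 0.0939 gf 0.0
 d tool now cm [-54.19 -14.91  19.05]  d tool after spin [-40.14 -39.34  19.05] spin rad -0.507
blue (0, array([0., 0.]), array([0., 0.]), 0.0, np.float64(nan))
blue_carrier_nose []
blue_carrier []
storage_rack []
  return _methods._mean(a, axis=axis, dtype=dtype,
  ret = ret.dtype.type(ret / rcount)
```

View pics/w1.png

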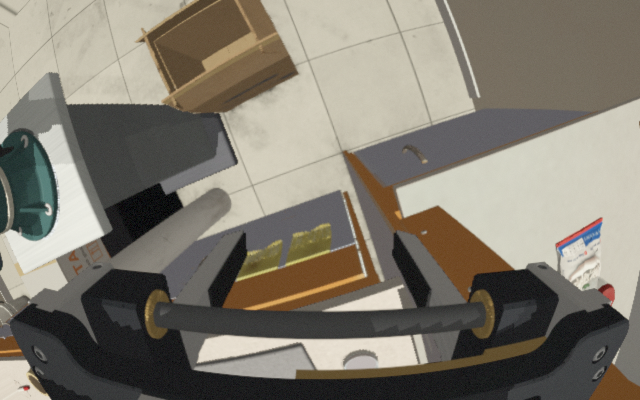

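The calls were refused, so every key is apparently required. The wrist view faces the floor and the cart, with the fingers at the bottom.

>>> {"op": "send_rows", "data": {
  "steps": [
    {"dx": 0, "dy": 0, "dz": 0, "spin": -0.169, "claw": 9.4},
    {"dx": 0, "dy": 0, "dz": 0, "spin": -0.169, "claw": 9.4},
    {"dx": 0, "dy": 0, "dz": 0, "spin": -0.169, "claw": 9.4},
    {"dx": -2, "dy": -2, "dz": 0, "spin": 0, "claw": 9.4},
    {"dx": -3.4, "dy": -3.3, "dz": 0, "spin": 0, "claw": 9.4},
    {"dx": -3.4, "dy": -3.3, "dz": 0, "spin": 0, "claw": 9.4},
    {"dx": -3.4, "dy": -3.3, "dz": 0, "spin": 0, "claw": 9.4},
    {"dx": -3.4, "dy": -3.3, "dz": 0, "spin": 0, "claw": 9.4},
    {"dx": -3.4, "dy": -3.3, "dz": 0, "spin": 0, "claw": 9.4},
    {"dx": -3.4, "dy": -3.3, "dz": 0, "spin": 0, "claw": 9.4}
  ]
}}

```text
time_s: 2.7
eef_pos: [0.445, 0.3355, 0.2196]
ee_rot: [[-0.988, -0.157, 0.0], [-0.157, 0.988, 0.0], [-0.0, 0.0, -1.0]]
wrist_force: [0.0, 0.6, -0.3]
grip_width: 0.0939
grip_force: 0.0
```

>>> {"op": "send_rows", "data": {
  "steps": [
    {"dx": -3.4, "dy": -3.3, "dz": 0, "spin": 0, "claw": 9.4},
    {"dx": -3.4, "dy": -3.3, "dz": 0, "spin": 0, "claw": 9.4},
    {"dx": -3.4, "dy": -3.3, "dz": 1, "spin": 0, "claw": 9.4},
    {"dx": -3.4, "dy": -3.3, "dz": 2, "spin": 0, "claw": 9.4},
    {"dx": -3.4, "dy": -3.3, "dz": 2, "spin": 0, "claw": 7},
    {"dx": -0.7, "dy": -1.1, "dz": 2, "spin": 0, "claw": 7},
    {"dx": 0, "dy": 0, "dz": 0, "spin": 0, "claw": 7},
    {"dx": 0, "dy": 0, "dz": 0, "spin": 0, "claw": 7}
  ]
}}

```text
time_s: 3.7
eef_pos: [0.6456, 0.1916, 0.1505]
ee_rot: [[-0.987, -0.158, 0.001], [-0.158, 0.987, 0.001], [-0.001, 0.001, -1.0]]
wrist_force: [0.3, -0.2, -0.4]
grip_width: 0.0702
grip_force: 0.0
```

```bash
python3 - <<'E' 2>/dev/null
from h import *
goto(.6465,.191,.029,189)
img,P=wcloud(); cv2.imwrite('pics/w2.png',img[:,:,::-1])
print('blue',blob(img,P,100,125,(.55,.75,.1,.3),(.028,.044)))
for n in ['blue_carrier_nose','blue_carrier','storage_rack']: print(n,[(np.round(d['centre'],4).tolist(),round(d['conf'],2)) for d in mark_of('wrist',n)[:1]])
E
```

```text
t 3.7 pos [0.6456 0.1916 0.1505] yaw -170.92 q [ 12.  22.  66.   0.  92. -87.] F [ 0.3 -0.2 -0.4] w 0.0702 gf 0.0
 d tool now cm [-0.07 -0.08 12.15]  d tool after spin [-0.08 -0.07 12.15] spin rad 0.001
blue (1654, array([640. , 189.8]), array([53.4, 39.3]), 8.95, np.float64(36.3))
blue_carrier_nose [([0.6471, 0.1887, 0.0227], 0.64)]
blue_carrier []
storage_rack [([0.6528, 0.2372, 0.0124], 0.91)]
```

View pics/w2.png

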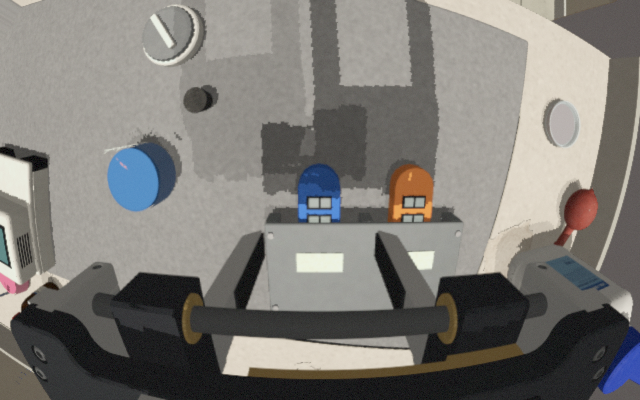

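The wrist view shows the blue nose at px (320,190) and the orange at (411,190), with the rack below them. The measured yaw of 8.95° agrees with the top camera, so I'll descend and grip.

>>> {"op": "send_rows", "data": {
  "steps": [
    {"dx": -0.15, "dy": -0.1, "dz": 3, "spin": 0, "claw": 7},
    {"dx": 0, "dy": 0, "dz": 3, "spin": 0, "claw": 7},
    {"dx": 0, "dy": 0, "dz": 3, "spin": 0, "claw": 7},
    {"dx": 0, "dy": 0, "dz": 2, "spin": 0, "claw": 7},
    {"dx": 0, "dy": 0, "dz": 1.1, "spin": 0, "claw": 7},
    {"dx": 0, "dy": 0, "dz": 0, "spin": 0, "claw": 7},
    {"dx": 0, "dy": 0, "dz": 0, "spin": 0, "claw": 7}
  ]
}}

```text
time_s: 4.78
eef_pos: [0.6488, 0.1898, 0.03]
ee_rot: [[-0.988, -0.157, 0.003], [-0.157, 0.988, 0.001], [-0.003, 0.0, -1.0]]
wrist_force: [0.1, 0.2, 0.5]
grip_width: 0.0702
grip_force: 0.0
```

>>> {"op": "send_rows", "data": {
  "steps": [
    {"dx": 0, "dy": 0, "dz": 0, "spin": 0, "claw": 3.6},
    {"dx": 0, "dy": 0, "dz": 0, "spin": 0, "claw": 3.6},
    {"dx": 0, "dy": 0, "dz": 0, "spin": 0, "claw": 3.6},
    {"dx": 0, "dy": 0, "dz": 0, "spin": 0, "claw": 3.6},
    {"dx": 0, "dy": 0, "dz": 0, "spin": 0, "claw": 3.6},
    {"dx": 0, "dy": 0, "dz": 0, "spin": 0, "claw": 3.6}
  ],
  "squeeze": 15
}}

```text
time_s: 5.52
eef_pos: [0.648, 0.1898, 0.0287]
ee_rot: [[-0.988, -0.157, 0.0], [-0.157, 0.988, 0.0], [-0.0, 0.0, -1.0]]
wrist_force: [0.6, 0.3, 1.4]
grip_width: 0.0405
grip_force: 15.0
```

>>> {"op": "send_rows", "data": {
  "steps": [
    {"dx": 0.5, "dy": 0, "dz": 0, "spin": 0, "claw": 3.6},
    {"dx": 1, "dy": 0, "dz": 0, "spin": 0, "claw": 3.6},
    {"dx": 1.5, "dy": 0, "dz": 0, "spin": 0, "claw": 3.6},
    {"dx": 2, "dy": 0, "dz": 0, "spin": 0, "claw": 3.6},
    {"dx": 0, "dy": 0, "dz": 0, "spin": 0, "claw": 3.6}
  ]
}}

```text
time_s: 6.15
eef_pos: [0.5967, 0.1815, 0.0287]
ee_rot: [[-0.988, -0.157, -0.002], [-0.157, 0.988, -0.0], [0.002, -0.0, -1.0]]
wrist_force: [-2.4, 0.2, 2.3]
grip_width: 0.0398
grip_force: 15.0
```

>>> {"op": "send_rows", "data": {
  "steps": [
    {"dx": 1.5, "dy": 0, "dz": 0, "spin": 0, "claw": 3.6},
    {"dx": 2, "dy": 0, "dz": 0, "spin": 0, "claw": 3.6},
    {"dx": 2, "dy": 0, "dz": 0, "spin": 0, "claw": 3.6},
    {"dx": 2, "dy": 0, "dz": 0, "spin": 0, "claw": 3.6},
    {"dx": 1.5, "dy": 0, "dz": 0, "spin": 0, "claw": 3.6},
    {"dx": 0, "dy": 0, "dz": 0, "spin": 0, "claw": 3.6},
    {"dx": 0, "dy": 0, "dz": 0, "spin": 0, "claw": 3.6}
  ]
}}

```text
time_s: 7.02
eef_pos: [0.5093, 0.1677, 0.0287]
ee_rot: [[-0.988, -0.157, -0.001], [-0.157, 0.988, -0.0], [0.001, 0.0, -1.0]]
wrist_force: [-3.2, -0.1, 5.5]
grip_width: 0.04
grip_force: 15.0
```

>>> {"op": "send_rows", "data": {
  "steps": [
    {"dx": 0, "dy": 0, "dz": 0, "spin": 0, "claw": 7},
    {"dx": 0, "dy": 0, "dz": 0, "spin": 0, "claw": 7},
    {"dx": 0, "dy": 0, "dz": 0, "spin": 0, "claw": 7},
    {"dx": 0, "dy": 0, "dz": 0, "spin": 0, "claw": 7},
    {"dx": 0, "dy": 0, "dz": -2, "spin": 0, "claw": 7},
    {"dx": 0, "dy": 0, "dz": -3, "spin": 0, "claw": 7},
    {"dx": 0, "dy": 0, "dz": -4, "spin": 0, "claw": 7},
    {"dx": -3, "dy": 0, "dz": -3, "spin": 0, "claw": 7},
    {"dx": -3, "dy": 0, "dz": 0, "spin": 0, "claw": 7},
    {"dx": -3.2, "dy": 0, "dz": 0, "spin": 0, "claw": 7}
  ]
}}

```text
time_s: 8.28
eef_pos: [0.6017, 0.1823, 0.1494]
ee_rot: [[-0.988, -0.157, 0.002], [-0.157, 0.988, 0.0], [-0.002, 0.0, -1.0]]
wrist_force: [0.2, -0.3, 0.4]
grip_width: 0.0702
grip_force: 0.0
```

>>> {"op": "send_rows", "data": {
  "steps": [
    {"dx": 0, "dy": 0, "dz": 0, "spin": 0, "claw": 7},
    {"dx": 0, "dy": 0, "dz": 0, "spin": 0, "claw": 7}
  ]
}}

```text
time_s: 8.52
eef_pos: [0.5997, 0.182, 0.148]
ee_rot: [[-0.988, -0.157, -0.002], [-0.157, 0.988, -0.0], [0.002, 0.0, -1.0]]
wrist_force: [-0.5, 0.0, -0.5]
grip_width: 0.0704
grip_force: 0.0
```

```bash
python3 - <<'E' 2>/dev/null
from h import *
goto(.6003,.182,.029,189)
img,P=wcloud(); cv2.imwrite('pics/w3.png',img[:,:,::-1])
print('blue',blob(img,P,100,125,(.42,.68,.1,.24),(.028,.044)))
for n in ['blue_carrier_handle','blue_carrier_nose','blue_carrier','storage_rack']: print(n,[(np.round(d['centre'],4).tolist(),round(d['conf'],2)) for d in mark_of('wrist',n)[:1]])
img,P=cloud('top');print('blue top',blob(img,P,100,125,(.42,.68,.1,.24),(.028,.044)))
print([np.round(d['centre'],4).tolist() for d in mark_of('top','blue_carrier_handle')[:1]])
E
```

```text
t 8.53 pos [0.5997 0.182  0.148 ] yaw -170.99 q [ 12.  16.  74.   0.  90. -87.] F [-0.5  0.  -0.5] w 0.0704 gf 0.0
 d tool now cm [-8.00e-02 -1.00e-02  1.19e+01]  d tool after spin [-6.00e-02 -1.00e-02  1.19e+01] spin rad 0.0
blue (3769, array([529.8, 172. ]), array([107.2,  69.9]), 8.26, np.float64(36.3))
blue_carrier_handle [([0.5991, 0.1834, 0.0251], 0.81)]
blue_carrier_nose [([0.5076, 0.1699, 0.022], 0.95)]
blue_carrier [([0.5745, 0.1749, 0.0116], 0.62)]
storage_rack [([0.6526, 0.2359, 0.0106], 0.78)]
blue top (27, array([552.3, 187.5]), array([53.4, 87.1]), 66.79, np.float64(34.1))
[[0.5957, 0.1809, 0.0239]]
```

View pics/w3.png

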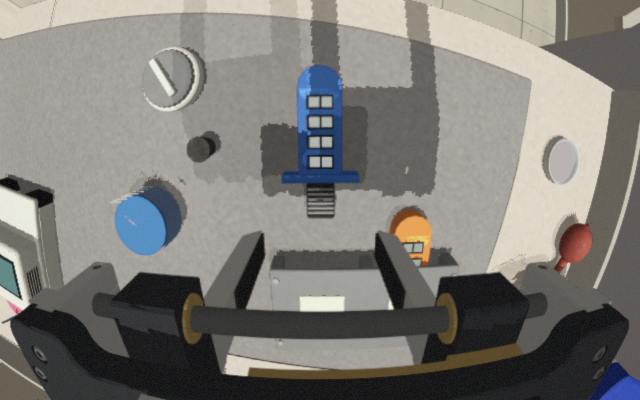

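The carrier lies free, with its flange at px (320,177) and its handle at (320,200), clear of the rack. The handle is at about (0.6005, 0.1825).

>>> {"op": "send_rows", "data": {
  "steps": [
    {"dx": -0.1, "dy": 0, "dz": 3, "spin": 0, "claw": 6},
    {"dx": 0, "dy": 0, "dz": 3, "spin": 0, "claw": 6},
    {"dx": 0, "dy": 0, "dz": 3, "spin": 0, "claw": 6},
    {"dx": 0, "dy": 0, "dz": 2, "spin": 0, "claw": 6},
    {"dx": 0, "dy": 0, "dz": 1, "spin": 0, "claw": 6},
    {"dx": 0, "dy": 0, "dz": 0, "spin": 0, "claw": 6},
    {"dx": 0, "dy": 0, "dz": 0, "spin": 0, "claw": 6}
  ]
}}

```text
time_s: 9.75
eef_pos: [0.6024, 0.1825, 0.03]
ee_rot: [[-0.988, -0.157, 0.003], [-0.157, 0.988, 0.001], [-0.003, 0.0, -1.0]]
wrist_force: [1.1, 0.6, -0.5]
grip_width: 0.0602
grip_force: 0.0
```

>>> {"op": "send_rows", "data": {
  "steps": [
    {"dx": 0, "dy": 0, "dz": 0, "spin": 0, "claw": 2.2},
    {"dx": 0, "dy": 0, "dz": 0, "spin": 0, "claw": 2.2},
    {"dx": 0, "dy": 0, "dz": 0, "spin": 0, "claw": 2.2},
    {"dx": 0, "dy": 0, "dz": 0, "spin": 0, "claw": 2.2},
    {"dx": 0, "dy": 0, "dz": 0, "spin": 0, "claw": 2.2},
    {"dx": 0, "dy": 0, "dz": 0, "spin": 0, "claw": 2.2},
    {"dx": 0, "dy": 0, "dz": 0, "spin": 0, "claw": 2.2}
  ],
  "squeeze": 30
}}

```text
time_s: 10.62
eef_pos: [0.6015, 0.1823, 0.0286]
ee_rot: [[-0.988, -0.157, 0.0], [-0.157, 0.988, 0.0], [-0.0, 0.0, -1.0]]
wrist_force: [-0.0, -0.7, 1.1]
grip_width: 0.0257
grip_force: 30.0
```

>>> {"op": "send_rows", "data": {
  "steps": [
    {"dx": 0, "dy": 0, "dz": -1, "spin": 0, "claw": 2.2},
    {"dx": 0, "dy": 0, "dz": -2, "spin": 0, "claw": 2.2},
    {"dx": 0, "dy": 0, "dz": -3, "spin": 0, "claw": 2.2},
    {"dx": 0, "dy": 0, "dz": -3, "spin": 0, "claw": 2.2},
    {"dx": 0, "dy": 0, "dz": -3, "spin": 0, "claw": 2.2},
    {"dx": 0, "dy": 0, "dz": -2, "spin": 0, "claw": 2.2},
    {"dx": 0, "dy": 0, "dz": 0, "spin": 0, "claw": 2.2}
  ]
}}

```text
time_s: 11.5
eef_pos: [0.603, 0.1825, 0.1726]
ee_rot: [[-0.988, -0.157, 0.007], [-0.157, 0.988, 0.001], [-0.007, 0.0, -1.0]]
wrist_force: [-0.7, 0.2, -1.0]
grip_width: 0.0258
grip_force: 30.0
```

>>> {"op": "send_rows", "data": {
  "steps": [
    {"dx": 0.8, "dy": -1.8, "dz": 0, "spin": 0, "claw": 2.2},
    {"dx": 1.6, "dy": -3.6, "dz": 0, "spin": 0, "claw": 2.2},
    {"dx": 2, "dy": -4.2, "dz": 0, "spin": 0, "claw": 2.2},
    {"dx": 2, "dy": -4.5, "dz": 0, "spin": 0, "claw": 2.2},
    {"dx": 2, "dy": -4.5, "dz": 0, "spin": 0, "claw": 2.2},
    {"dx": 2, "dy": -4.5, "dz": 0, "spin": 0, "claw": 2.2},
    {"dx": 2, "dy": -4.5, "dz": 0, "spin": 0, "claw": 2.2},
    {"dx": 2, "dy": -4.5, "dz": 0, "spin": 0, "claw": 2.2},
    {"dx": 2, "dy": -4.2, "dz": 0, "spin": 0, "claw": 2.2},
    {"dx": 1.1, "dy": -2.6, "dz": 0, "spin": 0, "claw": 2.2}
  ]
}}

```text
time_s: 12.75
eef_pos: [0.4868, -0.2317, 0.1668]
ee_rot: [[-0.988, -0.154, -0.003], [-0.154, 0.988, 0.001], [0.003, 0.001, -1.0]]
wrist_force: [-0.9, 0.4, -1.0]
grip_width: 0.0259
grip_force: 30.0
```

>>> {"op": "send_rows", "data": {
  "steps": [
    {"dx": 0, "dy": 0, "dz": 0, "spin": 0.1, "claw": 2.2},
    {"dx": 0, "dy": 0, "dz": 0, "spin": 0.18, "claw": 2.2},
    {"dx": 0, "dy": 0, "dz": 0, "spin": 0.18, "claw": 2.2},
    {"dx": 0, "dy": 0, "dz": 0, "spin": 0.18, "claw": 2.2},
    {"dx": 0, "dy": 0, "dz": 0, "spin": 0.18, "claw": 2.2},
    {"dx": 0, "dy": 0, "dz": 0, "spin": 0.18, "claw": 2.2},
    {"dx": 0, "dy": 0, "dz": 0, "spin": 0.18, "claw": 2.2},
    {"dx": 0, "dy": 0, "dz": 0, "spin": 0.18, "claw": 2.2},
    {"dx": 0, "dy": 0, "dz": 0, "spin": 0.18, "claw": 2.2},
    {"dx": 0, "dy": 0, "dz": 0, "spin": 0.18, "claw": 2.2}
  ]
}}

```text
time_s: 14.0
eef_pos: [0.4876, -0.2297, 0.1667]
ee_rot: [[-0.001, 1.0, -0.003], [1.0, 0.001, 0.001], [0.001, -0.003, -1.0]]
wrist_force: [0.3, 0.8, -0.7]
grip_width: 0.0257
grip_force: 30.0
```

>>> {"op": "send_rows", "data": {
  "steps": [
    {"dx": 0, "dy": 0, "dz": 0, "spin": 0.18, "claw": 2.2},
    {"dx": 0, "dy": 0, "dz": 0, "spin": 0.18, "claw": 2.2},
    {"dx": 0, "dy": 0, "dz": 0, "spin": 0.18, "claw": 2.2},
    {"dx": 0, "dy": 0, "dz": 0, "spin": 0.18, "claw": 2.2},
    {"dx": 0, "dy": 0, "dz": 0, "spin": 0.18, "claw": 2.2},
    {"dx": 0, "dy": 0, "dz": 0, "spin": 0.18, "claw": 2.2},
    {"dx": 0, "dy": 0, "dz": 0, "spin": 0.18, "claw": 2.2},
    {"dx": 0, "dy": 0, "dz": 0, "spin": 0.18, "claw": 2.2},
    {"dx": 0, "dy": 0, "dz": 0, "spin": 0.18, "claw": 2.2},
    {"dx": 0, "dy": 0, "dz": 0, "spin": 0, "claw": 2.2}
  ]
}}

```text
time_s: 15.25
eef_pos: [0.4879, -0.2296, 0.1669]
ee_rot: [[0.999, -0.04, -0.003], [-0.04, -0.999, 0.001], [-0.003, -0.001, -1.0]]
wrist_force: [0.8, -0.5, -0.8]
grip_width: 0.0257
grip_force: 30.0
```

```bash
python3 - <<'E' 2>/dev/null
from h import *
goto(.49,-.229,.029,-3.9)
img,P=wcloud(); cv2.imwrite('pics/w4.png',img[:,:,::-1])
print('blue',blob(img,P,100,125,(.42,.7,-.32,-.14),(.1,.19)))
x,y,z=P[...,0],P[...,1],P[...,2]
b=(x>.55)&(x<.85)&(y>-.34)&(y<-.14)
print('reader lo',rect(P,b&(z>.043)&(z<.058)),'hi',rect(P,b&(z>.083)&(z<.1)))
for n in ['bay_mouth','reader','blue_carrier_handle','blue_carrier_nose']: print(n,[(np.round(d['centre'],4).tolist(),round(d['conf'],2)) for d in mark_of('wrist',n)[:1]])
E
```

```text
t 15.25 pos [ 0.4879 -0.2296  0.1669] yaw -2.29 q [-31.   5.  85.  -0.  91.  61.] F [ 0.8 -0.5 -0.8] w 0.0257 gf 30.0
 d tool now cm [ 0.25 -0.05 13.79]  d tool after spin [ 0.21 -0.07 13.79] spin rad 0.028
blue (10345, array([ 545.9, -225.8]), array([136.2,  70.4]), 8.6, np.float64(174.3))
reader lo (4193, array([ 663. , -238.6]), array([124.7,  37.7]), 88.21, np.float64(50.3)) hi (0, array([0., 0.]), array([0., 0.]), 0.0, np.float64(nan))
bay_mouth [([0.6524, 0.2368, 0.0136], 0.18)]
reader []
blue_carrier_handle [([0.4918, -0.2275, 0.1625], 0.81)]
blue_carrier_nose [([0.5807, -0.2347, 0.1583], 0.72)]
```

View pics/w4.png

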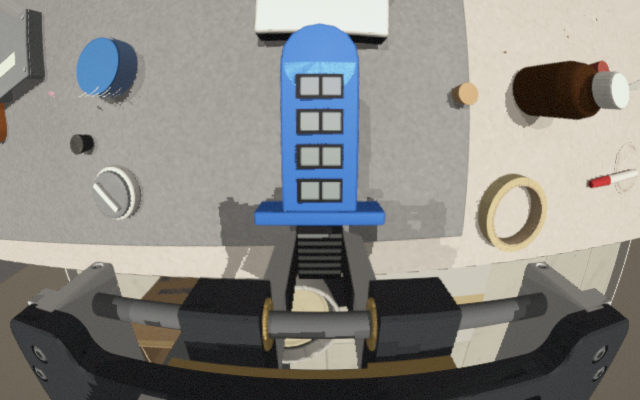

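The wrist view shows the blue carrier held straight in the jaws, pointing at the reader's front edge at px (320,38). I'll lower it in front of the bay and measure again.

>>> {"op": "send_rows", "data": {
  "steps": [
    {"dx": 0, "dy": 0, "dz": 1.5, "spin": 0.028, "claw": 2.2},
    {"dx": 0, "dy": 0, "dz": 2.5, "spin": 0, "claw": 2.2},
    {"dx": 0, "dy": 0, "dz": 2.5, "spin": 0, "claw": 2.2},
    {"dx": 0, "dy": 0, "dz": 2.5, "spin": 0, "claw": 2.2},
    {"dx": 0, "dy": 0, "dz": 2.2, "spin": 0, "claw": 2.2},
    {"dx": 0, "dy": 0, "dz": 1.5, "spin": 0, "claw": 2.2},
    {"dx": 0, "dy": 0, "dz": 0.7, "spin": 0, "claw": 2.2},
    {"dx": 0, "dy": 0, "dz": 0, "spin": 0, "claw": 2.2},
    {"dx": 0, "dy": 0, "dz": 0, "spin": 0, "claw": 2.2}
  ]
}}

```text
time_s: 16.62
eef_pos: [0.4902, -0.2298, 0.0355]
ee_rot: [[0.998, -0.069, 0.002], [-0.069, -0.998, -0.001], [0.002, 0.001, -1.0]]
wrist_force: [-0.1, -0.3, 0.1]
grip_width: 0.0261
grip_force: 30.0
```

```bash
python3 - <<'E' 2>/dev/null
from h import *
goto(.49,-.229,.03,-3.9)
img,P=wcloud(); cv2.imwrite('pics/w5.png',img[:,:,::-1])
print('blue',blob(img,P,100,125,(.42,.7,-.32,-.14),(.03,.055)))
x,y,z=P[...,0],P[...,1],P[...,2]
b=(x>.55)&(x<.85)&(y>-.34)&(y<-.14)
print('reader lo',rect(P,b&(z>.046)&(z<.055)),'hi',rect(P,b&(z>.085)&(z<.096)))
m=b&(z>.046)&(z<.055)
for lo in np.arange(.64,.71,.01):
    k=m&(x>lo)&(x<lo+.01)
    if k.sum()>5: print(round(lo,2),np.round([y[k].min(),y[k].max(),(y[k].min()+y[k].max())/2],4))
for lo in np.arange(-.3,-.17,.02):
    k=m&(y>lo)&(y<lo+.02)
    if k.sum()>5: print('front',round(lo+.01,3),round(float(x[k].min()),4))
for c in ['wrist','top','scene']:
  if c!='wrist': read_camera(c)
  for n in ['bay_mouth','blue_carrier_handle','blue_carrier_nose']: print(c,n,[(np.round(d['centre'],4).tolist(),round(d['conf'],2)) for d in mark_of(c,n)[:1]])
E
```

```text
t 16.62 pos [ 0.4902 -0.2298  0.0355] yaw -3.96 q [-31.  10.  94.   0.  75.  63.] F [-0.1 -0.3  0.1] w 0.0261 gf 30.0
 d tool now cm [-0.03 -0.07  0.55]  d tool after spin [-0.03 -0.07  0.55] spin rad -0.001
blue (11017, array([ 549.5, -227.4]), array([134.5,  70.4]), 7.08, np.float64(43.1))
reader lo (2, array([ 586.3, -237.7]), array([21.2,  0. ]), -91.12, np.float64(46.2)) hi (0, array([0., 0.]), array([0., 0.]), 0.0, np.float64(nan))
wrist bay_mouth [([0.4951, 0.0141, 0.0116], 0.47)]
wrist blue_carrier_handle [([0.4899, -0.2266, 0.0329], 0.93)]
wrist blue_carrier_nose [([0.5843, -0.2389, 0.028], 0.66)]
top bay_mouth [([0.6471, -0.2341, 0.0132], 0.81)]
top blue_carrier_handle []
top blue_carrier_nose [([0.5861, -0.2383, 0.0297], 0.71)]
scene bay_mouth [([0.6437, -0.2362, 0.0128], 0.81)]
scene blue_carrier_handle [([0.4879, -0.2316, 0.0288], 0.58)]
scene blue_carrier_nose [([0.583, -0.2369, 0.0302], 0.68)]
```

View pics/w5.png

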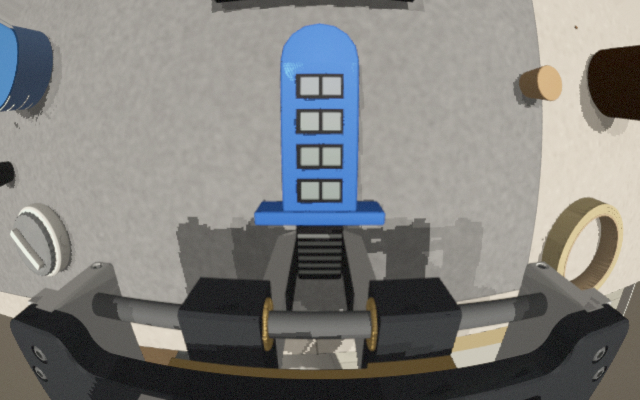

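The wrist view shows the reader's front along the top edge from px x=212 to 412, centred near 312. The carrier axis is at 320, so the carrier needs a shift of about 4–5 mm to +y. I'll refine the reader's yaw by fitting its edges.

```bash
python3 - <<'E' 2>/dev/null
from h import *
def line(a,b): # b = m a + c robust
    l=cv2.fitLine(np.stack([a,b],1).astype(np.float32),cv2.DIST_HUBER,0,.001,.001).ravel(); m=l[1]/l[0]; return m,l[3]-m*l[2]
img,P=wcloud(); x,y,z=P[...,0],P[...,1],P[...,2]
f=(x>.632)&(x<.662)&(z>.02)&(z<.047)&(abs(y+.236)<.06)
print('face pts',f.sum(), np.round(y[f].min(),4),np.round(y[f].max(),4))
f&=abs(y+.236)>.029
if f.sum()>10:
    m,c=line(y[f],x[f]); print('front wrist: yaw',-np.degrees(np.arctan(m)),'x at -.236',m*-.236+c)
L=[];
for cam in ['top','scene']:
    for k in range(3):
        img,P=cloud(cam); x,y,z=P[...,0],P[...,1],P[...,2]
        for lo,hi,xs in [(.044,.056,(.65,.70)),(.083,.097,(.715,.80))]:
            b=(y>-.34)&(y<-.14)&(z>lo)&(z<hi); mid=[];wid=[];xx=[]
            for a in np.arange(xs[0],xs[1],.005):
                q=b&(x>a)&(x<a+.005)
                if q.sum()>8: mid.append((y[q].min()+y[q].max())/2);wid.append(np.ptp(y[q]));xx.append(a+.0025)
            L.append((cam,lo,np.round(np.mean(xx),4),np.round(np.mean(mid),4),np.round(np.mean(wid),4)))
        b=(z>.044)&(z<.056); fx=[];fy=[]
        for a in np.arange(-.29,-.18,.006):
            q=b&(y>a)&(y<a+.006)&(x>.62)&(x<.68)
            if q.sum()>2: fx.append(x[q].min()); fy.append(a+.003)
        if len(fx)>5: m,c=line(np.array(fy),np.array(fx)); print(cam,'front yaw',round(-np.degrees(np.arctan(m)),2),'x',round(m*-.236+c,4))
for l in L: print(*l)
E
python3 - <<'E' 2>&1 | grep -v Warn
from h import *
def line(a,b):
    l=cv2.fitLine(np.stack([a,b],1).astype(np.float32),cv2.DIST_HUBER,0,.001,.001).ravel(); m=l[1]/l[0]; return m,l[3]-m*l[2]
img,P=wcloud(); print('wrist px (5,230),(5,400)',np.round(P[5,230],3),np.round(P[5,400],3),np.round(P[20,320],3))
L=[]
for cam in ['top','scene']:
    for k in range(2):
        img,P=cloud(cam); x,y,z=P[...,0],P[...,1],P[...,2]
        for lo,hi,xs in [(.044,.056,(.65,.70)),(.083,.097,(.715,.80))]:
            b=(y>-.34)&(y<-.14)&(z>lo)&(z<hi); mid=[];wid=[];xx=[]
            for a in np.arange(xs[0],xs[1],.005):
                q=b&(x>a)&(x<a+.005)
                if q.sum()>8: mid.append((y[q].min()+y[q].max())/2);wid.append(np.ptp(y[q]));xx.append(a+.0025)
            L.append((cam,lo,np.round(np.mean(xx),4),np.round(np.mean(mid),4),np.round(np.mean(wid),4)))
        b=(z>.044)&(z<.056); fx=[];fy=[]
        for a in np.arange(-.29,-.18,.006):
            q=b&(y>a)&(y<a+.006)&(x>.62)&(x<.68)
            if q.sum()>2: fx.append(x[q].min()); fy.append(a+.003)
        if len(fx)>5: m,c=line(np.array(fy),np.array(fx)); print(cam,'front yaw',round(-np.degrees(np.arctan(m)),2),'x',round(m*-.236+c,4))
for l in L: print(*l)
E
```

```text
wrist px (5,230),(5,400) [ 0.647 -0.185  0.013] [ 0.639 -0.29   0.013] [ 0.629 -0.24   0.013]
top front yaw -3.18 x 0.6477
top front yaw -3.94 x 0.6469
scene front yaw -3.57 x 0.6453
scene front yaw -4.55 x 0.6459
top 0.044 0.675 -0.2418 0.1224
top 0.083 0.76 -0.2477 0.1176
top 0.044 0.675 -0.2418 0.1217
top 0.083 0.76 -0.2477 0.1171
scene 0.044 0.675 -0.2418 0.1193
scene 0.083 0.76 -0.249 0.1131
scene 0.044 0.675 -0.2413 0.121
scene 0.083 0.76 -0.2488 0.1132
```

```bash
python3 - <<'E' 2>&1 | grep -v Warn
from h import *
for cam in ['top','scene']:
    img,P=cloud(cam); x,y,z=P[...,0],P[...,1],P[...,2]
    hsv=cv2.cvtColor(img,cv2.COLOR_RGB2HSV)
    b=(y>-.29)&(y<-.19)&(z>.036)&(z<.056)&(x<.62)
    for a in np.arange(.50,.615,.008):
        q=b&(x>a)&(x<a+.008)
        if q.sum()>5: print(cam,round(a+.004,3),q.sum(),np.round([y[q].min(),y[q].max(),(y[q].min()+y[q].max())/2, y[q].max()-y[q].min()],4))
    rd=(y>-.34)&(y<-.14)&(z>.044)&(z<.056)&(x>.65)&(x<.7)
E
```

```text
top 0.568 12 [-0.2309 -0.218  -0.2245  0.0129]
top 0.576 11 [-0.2342 -0.2178 -0.226   0.0164]
top 0.584 21 [-0.2413 -0.2187 -0.23    0.0225]
top 0.592 17 [-0.248  -0.2193 -0.2337  0.0288]
top 0.6 32 [-0.2555 -0.2194 -0.2374  0.036 ]
top 0.608 20 [-0.2553 -0.2226 -0.239   0.0327]
top 0.616 12 [-0.2492 -0.2297 -0.2395  0.0195]
scene 0.504 8 [-0.2645 -0.2195 -0.242   0.0449]
scene 0.512 21 [-0.2684 -0.2084 -0.2384  0.06  ]
scene 0.52 12 [-0.2574 -0.2104 -0.2339  0.0471]
scene 0.528 9 [-0.2522 -0.235  -0.2436  0.0172]
```

The top camera shows the carrier axis within about 1 mm of the reader axis, with both at a yaw of -3.9°. I'll lower it and go in, watching the force.

>>> {"op": "send_rows", "data": {
  "steps": [
    {"dx": 0, "dy": -0.1, "dz": 0.45, "spin": 0, "claw": 2.2},
    {"dx": 1, "dy": 0, "dz": 0, "spin": 0, "claw": 2.2},
    {"dx": 1, "dy": 0, "dz": 0, "spin": 0, "claw": 2.2},
    {"dx": 1, "dy": 0, "dz": 0, "spin": 0, "claw": 2.2},
    {"dx": 0.7, "dy": 0, "dz": 0, "spin": 0, "claw": 2.2},
    {"dx": 0.6, "dy": 0, "dz": 0, "spin": 0, "claw": 2.2},
    {"dx": 0.4, "dy": 0, "dz": 0, "spin": 0, "claw": 2.2},
    {"dx": 0, "dy": 0, "dz": 0, "spin": 0, "claw": 2.2}
  ]
}}

```text
time_s: 18.62
eef_pos: [0.5366, -0.2316, 0.0299]
ee_rot: [[0.998, -0.069, -0.0], [-0.069, -0.998, 0.0], [-0.0, -0.0, -1.0]]
wrist_force: [-0.6, -0.6, -1.2]
grip_width: 0.0254
grip_force: 30.0
```

>>> {"op": "send_rows", "data": {
  "steps": [
    {"dx": 0.5, "dy": 0, "dz": 0, "spin": 0, "claw": 2.2},
    {"dx": 0.5, "dy": 0, "dz": 0, "spin": 0, "claw": 2.2},
    {"dx": 0, "dy": 0, "dz": 0, "spin": 0, "claw": 2.2}
  ]
}}

```text
time_s: 19.0
eef_pos: [0.5468, -0.2323, 0.03]
ee_rot: [[0.998, -0.069, 0.0], [-0.069, -0.998, 0.0], [0.0, -0.0, -1.0]]
wrist_force: [-0.9, -0.1, -0.7]
grip_width: 0.0253
grip_force: 30.0
```

>>> {"op": "send_rows", "data": {
  "steps": [
    {"dx": 0.6, "dy": 0, "dz": 0, "spin": 0, "claw": 2.2},
    {"dx": 0.6, "dy": 0, "dz": 0, "spin": 0, "claw": 2.2},
    {"dx": 0.6, "dy": 0, "dz": 0, "spin": 0, "claw": 2.2},
    {"dx": 0.6, "dy": 0, "dz": 0, "spin": 0, "claw": 2.2},
    {"dx": 0, "dy": 0, "dz": 0, "spin": 0, "claw": 2.2}
  ]
}}

```text
time_s: 19.62
eef_pos: [0.571, -0.234, 0.0299]
ee_rot: [[0.998, -0.069, 0.0], [-0.069, -0.998, 0.0], [0.0, -0.0, -1.0]]
wrist_force: [0.5, -0.1, -0.2]
grip_width: 0.0255
grip_force: 30.0
```

>>> {"op": "send_rows", "data": {
  "steps": [
    {"dx": 0.6, "dy": 0, "dz": 0, "spin": 0, "claw": 2.2},
    {"dx": 0.6, "dy": 0, "dz": 0, "spin": 0, "claw": 2.2},
    {"dx": 0.6, "dy": 0, "dz": 0, "spin": 0, "claw": 2.2},
    {"dx": 0, "dy": 0, "dz": 0, "spin": 0, "claw": 2.2}
  ]
}}

```text
time_s: 20.12
eef_pos: [0.589, -0.2352, 0.03]
ee_rot: [[0.998, -0.069, 0.001], [-0.069, -0.998, -0.0], [0.001, -0.0, -1.0]]
wrist_force: [0.2, 0.5, -0.8]
grip_width: 0.0257
grip_force: 30.0
```

>>> {"op": "send_rows", "data": {
  "steps": [
    {"dx": 0.6, "dy": 0, "dz": 0, "spin": 0, "claw": 2.2},
    {"dx": 0.6, "dy": 0, "dz": 0, "spin": 0, "claw": 2.2},
    {"dx": 0.6, "dy": 0, "dz": 0, "spin": 0, "claw": 2.2},
    {"dx": 0.6, "dy": 0, "dz": 0, "spin": 0, "claw": 2.2},
    {"dx": 0, "dy": 0, "dz": 0.1, "spin": 0, "claw": 2.2},
    {"dx": 0, "dy": 0, "dz": 0, "spin": 0, "claw": 2.2}
  ]
}}

```text
time_s: 20.88
eef_pos: [0.6125, -0.2368, 0.029]
ee_rot: [[0.998, -0.069, 0.001], [-0.069, -0.998, 0.0], [0.001, -0.0, -1.0]]
wrist_force: [1.0, 0.6, -1.0]
grip_width: 0.0256
grip_force: 30.0
```

>>> {"op": "send_rows", "data": {
  "steps": [
    {"dx": 0.2, "dy": 0, "dz": 0, "spin": 0, "claw": 2.2},
    {"dx": 0.2, "dy": 0, "dz": 0, "spin": 0, "claw": 2.2},
    {"dx": 0, "dy": 0, "dz": 0, "spin": 0, "claw": 2.2},
    {"dx": 0, "dy": 0, "dz": 0, "spin": 0, "claw": 2.2}
  ]
}}

```text
time_s: 21.38
eef_pos: [0.6163, -0.2371, 0.0289]
ee_rot: [[0.998, -0.069, 0.0], [-0.069, -0.998, 0.0], [0.0, -0.0, -1.0]]
wrist_force: [-0.2, 1.2, -1.6]
grip_width: 0.0256
grip_force: 30.0
```

>>> {"op": "send_rows", "data": {
  "steps": [
    {"dx": 0.2, "dy": 0, "dz": 0, "spin": 0, "claw": 2.2},
    {"dx": 0, "dy": 0, "dz": 0, "spin": 0, "claw": 2.2},
    {"dx": 0, "dy": 0, "dz": 0, "spin": 0, "claw": 2.2}
  ]
}}

```text
time_s: 21.75
eef_pos: [0.6174, -0.2371, 0.0288]
ee_rot: [[0.998, -0.069, -0.002], [-0.069, -0.998, 0.001], [-0.002, -0.001, -1.0]]
wrist_force: [-5.2, 3.1, 1.1]
grip_width: 0.0257
grip_force: 30.0
```

>>> {"op": "send_rows", "data": {
  "steps": [
    {"dx": 0.15, "dy": 0, "dz": 0, "spin": 0, "claw": 2.2},
    {"dx": 0, "dy": 0, "dz": 0, "spin": 0, "claw": 2.2},
    {"dx": 0, "dy": 0, "dz": 0, "spin": 0, "claw": 2.2}
  ]
}}

```text
time_s: 22.12
eef_pos: [0.6174, -0.2371, 0.0288]
ee_rot: [[0.998, -0.07, -0.005], [-0.07, -0.998, 0.001], [-0.005, -0.001, -1.0]]
wrist_force: [-8.2, 3.1, 3.6]
grip_width: 0.0258
grip_force: 30.0
```

>>> {"op": "send_rows", "data": {
  "steps": [
    {"dx": 0.15, "dy": 0, "dz": 0, "spin": 0, "claw": 2.2},
    {"dx": 0, "dy": 0, "dz": 0, "spin": 0, "claw": 2.2},
    {"dx": 0, "dy": 0, "dz": 0, "spin": 0, "claw": 2.2}
  ]
}}

```text
time_s: 22.5
eef_pos: [0.6175, -0.2371, 0.0288]
ee_rot: [[0.998, -0.07, -0.009], [-0.07, -0.998, 0.002], [-0.009, -0.001, -1.0]]
wrist_force: [-11.9, 2.7, 5.3]
grip_width: 0.0256
grip_force: 30.0
```

```bash
python3 - <<'E' 2>&1 | grep -v Warn
from h import *
goto(.6205,-.238,.029,-3.9); print(sense()['torque'])
img,P=wcloud(); cv2.imwrite('pics/w6.png',cv2.resize(img[80:280,200:440,::-1],None,fx=3,fy=3,interpolation=cv2.INTER_CUBIC))
E
```

```text
t 22.5 pos [ 0.6175 -0.2371  0.0288] yaw -3.99 q [-26.  25.  76.  -0.  80.  68.] F [-11.9   2.7   5.3] w 0.0256 gf 30.0
 d tool now cm [ 0.3   0.07 -0.02]  d tool after spin [ 0.3   0.07 -0.02] spin rad -0.002
[ 0.58945768  2.12846251 -0.03509887]
```

View pics/w6.png

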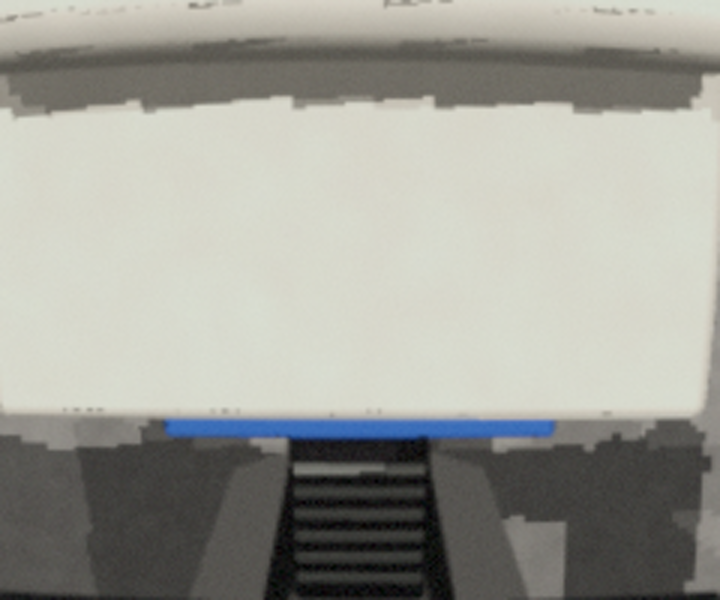

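The crop shows the flange even and flush against the reader's front (px y≈418) along its full width. I'll relax the push, open the jaws and retreat.

>>> {"op": "send_rows", "data": {
  "steps": [
    {"dx": -0.3, "dy": 0, "dz": 0, "spin": 0, "claw": 2.2},
    {"dx": 0, "dy": 0, "dz": 0, "spin": 0, "claw": 2.2},
    {"dx": 0, "dy": 0, "dz": 0, "spin": 0, "claw": 6},
    {"dx": 0, "dy": 0, "dz": 0, "spin": 0, "claw": 6},
    {"dx": 0, "dy": 0, "dz": 0, "spin": 0, "claw": 6},
    {"dx": 0, "dy": 0, "dz": 0, "spin": 0, "claw": 6},
    {"dx": 0, "dy": 0, "dz": -1, "spin": 0, "claw": 6},
    {"dx": 0, "dy": 0, "dz": -2, "spin": 0, "claw": 6},
    {"dx": 0, "dy": 0, "dz": -3, "spin": 0, "claw": 6},
    {"dx": -2, "dy": 0, "dz": -3, "spin": 0, "claw": 6}
  ]
}}

```text
time_s: 23.8
eef_pos: [0.5993, -0.2361, 0.1216]
ee_rot: [[0.998, -0.068, 0.003], [-0.068, -0.998, -0.001], [0.003, 0.001, -1.0]]
wrist_force: [-0.6, -0.6, -0.3]
grip_width: 0.0601
grip_force: 0.0
```

>>> {"op": "send_rows", "data": {
  "steps": [
    {"dx": -3, "dy": 0, "dz": -2, "spin": 0, "claw": 6},
    {"dx": -3, "dy": 0, "dz": 0, "spin": 0, "claw": 6},
    {"dx": 0, "dy": 0, "dz": 0, "spin": 0, "claw": 6},
    {"dx": 0, "dy": 0, "dz": 0, "spin": 0, "claw": 6}
  ]
}}

```text
time_s: 24.3
eef_pos: [0.5393, -0.232, 0.1401]
ee_rot: [[0.998, -0.069, 0.002], [-0.069, -0.998, -0.001], [0.002, 0.001, -1.0]]
wrist_force: [0.7, 0.2, -0.7]
grip_width: 0.06
grip_force: 0.0
```

```bash
python3 - <<'E' 2>&1 | grep -v Warn
from h import *
goto(.6205,-.238,.029,-3.9)
img,P=wcloud(); cv2.imwrite('pics/w7.png',img[:,:,::-1])
print('blue',blob(img,P,100,125,(.55,.7,-.32,-.14),(.028,.044)))
E
```

```text
t 24.3 pos [ 0.5393 -0.232   0.1401] yaw -3.96 q [-29.  11.  81.   0.  88.  65.] F [ 0.7  0.2 -0.7] w 0.06 gf 0.0
 d tool now cm [ 8.11  0.03 11.13]  d tool after spin [ 8.14  0.05 11.11] spin rad -0.001
blue (837, array([ 642. , -245.6]), array([85.8,  8.9]), 85.88, np.float64(36.1))
```

View pics/w7.png

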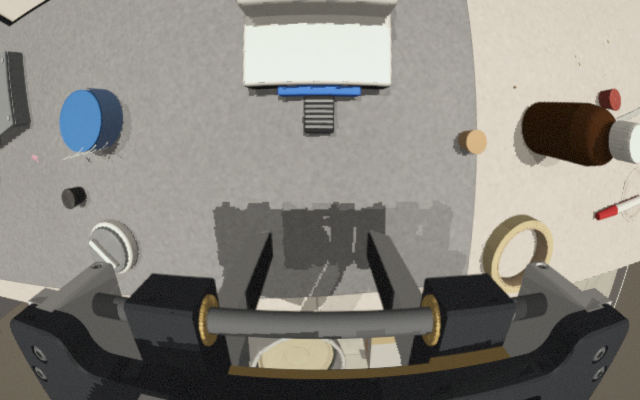

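The carrier sits home, with the flange at px (320,91) tight against the reader's front and the handle outside. Its yaw matches the reader's, and the gripper is clear of everything.

```bash
python3 -c "
from station import *
print(finish_job())"
```

```text
the job is handed in; nothing more can be done
None
```

The blue carrier is in the reader, released, with its flange flush against the reader's front. I handed the job in at about 24 s, with nothing else seen to move; no verdict was returned.

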